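# Lock a T-foot bench stop into the slotted bench plate

### The arm

A 6-joint arm with a two-finger parallel gripper is mounted at the origin on the work surface; the furniture and walls round the work are solid. World frame = base frame: x ahead of the robot, y to its left, z up, the work surface at z = 0. Lengths are in m, angles in rad, forces in N, time in s.
With the tool pointing down it reaches from about 0.275 to 0.975 m from the base axis. Payload 8.4 kg.
Tool frame: the origin (TCP) lies between the finger pads; the fingertips stand 14 mm ahead of it and the grasp point (between the pads) lies 5 mm behind it; z points along the fingers, y is the direction in which the jaws open and shut (so a half turn about z gives the same grasp; the last joint's range is limited). The gripper opens to 92 mm and grips with 3 to 60 N. Pads are 20 mm wide; open, the fingers measure 128 mm over their backs; the gripper's body (75 mm by 189 mm) begins 69 mm behind the grasp point.
Start: joints at [-1.21, 0.353, 1.633, -0, 1.155, -0.002], TCP at [0.222, -0.584, 0.229] pointing down, gripper open.
Joint ranges: [-2.63, 2.63], [-0.92, 2.1], [0.06, 2.66], [-1.3, 4.44], [0, 2.69], [-3.02, 3.02]. Speed limits (rad/s): [2.22, 2.22, 2.79, 3.14, 3.14, 3.14].

### API

Orientations are given as a 3x3 rotation matrix whose columns are the frame's x, y, z axes.
In Python, from bench import manip, read_camera, camera_info, recognise, silhouettes gives the robot as it stands. The module is installed in compiled form; this text tells all that it offers.
- The arm moves only by the tool drive_tool, never from a script. Its argument "deltas" is a list that holds one entry, the list of rows, each a list of 5 numbers: the opening, from 0 (shut) to 1 (fully open), then the shift along the world's x, y, z in mm, then the turn about the world's z in degrees. In form: [[[hand, dx, dy, dz, twist], ...]]. A call has 1 to 12 rows; each row is the pose to reach, as a shift and turn from the pose commanded when the call began; what a row does not reach only later rows make up. A row lasts 1/12 s, in which the tool goes at most 41.7 mm and 7.16 degrees, less where a joint would pass 70% of its speed; a pose out of reach is approached as far as the arm can. A call with a gripper value outside its range is refused whole. The fingers move at their own pace and stop on an object; the grip force is fixed at half the most. Time passes only in rows, so rows that repeat a pose let the fingers close. It gives the time, the measured TCP pose, the force and the opening at its end, in the units of the state.
- manip.state(): the state, without advancing time (a new reading comes with each control period).
- read_camera(name): name is "scene" or "top"; returns the picture (400x640x3 uint8, red, green, blue); there is no depth.
- camera_info(name): a dict with "vertical_fov" (degrees; the focal length in pixels is half the picture's height over the tangent of half this angle, whatever the lens; pixels are square), "cx", "cy" (the principal point, pixels), "eye" and "attitude" of the camera in the world. Camera axes: x right, y down, z forward; pixel columns grow to the right and rows downward; lengths in m; the calibration is good to about 2 mm. A picture is of the moment at which its call begins. camera_info takes no time and is no camera call.
- manip.job_done(): hands the job in, once; it reports no verdict.
Trained networks look in the newest picture that a camera, given by its name, has taken for a name from the list of things; names that differ only in an ending like _2 or _b are one class to them, and where a whole thing is asked for, a point or a joint stands for the part that bears it (a point fixed in the world has none). Each returns a list of dicts, best first, with "p" (0 to 1); they miss things now and then, are a little off and sometimes report something else, mostly with a low value. They report only what shows in the picture. A call takes as long as a camera call.
- recognise(camera, name): "point" ([x, y, z] in m, in world coordinates, good to about 4 mm: the middle of the surface that is visible of it).
- silhouettes(camera, name): "mask" (400x640 bool, what is visible of it).
The state is a dict: "time": time; "qpos": joint angles; "joint_velocities": joint speeds; "tau": joint torques, N m; "position": TCP position; "ee_rot": TCP orientation; "wrist_force": force on the tool from outside, world axes, zero at the start; "torque": the same for the moment, N m; "grip_width": finger opening in m.
Only numpy, scipy, OpenCV 4.12 (cv2) and the standard library are available. Lean on these libraries where they do the work, as an engineer would, in place of code of your own. Each camera call takes 0.05 s, during which the arm holds its last target.

### The job

Take the T-foot bench stop out of its wooden rack, pass its foot lengthwise through the slot of the bench plate, press it down against the spring inside without forcing it, and give it a quarter turn so that it springs up into its cross seat and is held there. Let go and leave it standing upright and locked; leave the spool, the dye bottle and the tack jar standing where they are.

Things in the scene. Friction and masses are not known exactly. Their poses are not given: they have to be found in the camera images.
- stop_grip (a point): Centre of the head of the loose steel bench stop, which stands upright in the rack at the start. The head is an upright flat block 44 mm (x) by 16 mm (y) by 32 mm high; grip it across its 16 mm. The point is on the shaft's axis, 88 mm above the foot's underside, 16 mm below the top. Axes: x along the head's length, y across it, z up along the shaft.
- bench_stop: The same bench stop, about 0.12 kg, 104 mm tall; origin at the centre of the underside of its T-foot, axes as stop_grip. Foot: a bar 32 mm (x) by 10 mm (y) by 8 mm high, parallel to the head. Between foot and head is a round shaft 10 mm thick.
- stop_rack: Wooden rack block 100 (x) x 64 (y) x 24 mm high, fixed; origin at the centre of its underside. In the middle of its top is a recess 35 (x) by 13 (y) mm, 12 mm deep, in which the stop's foot stands, x along x. Lift the stop straight up 15 mm or more to clear it.
- bench_plate: Steel-topped housing 150 mm (x) by 100 mm (y) by 68 mm high, fixed, with a low bolted lug at each x end. Origin at the centre of its underside. One slot along x in the middle of its top takes the stop's foot; below it are a ledge with a cross seat and a spring pad. More than 30 N between stop and plate damages the lock.
- slot_mouth (a point): Centre of the slot in the plate's top face (68 mm above the plate's underside), axes as bench_plate. The slot is 36 mm long (x) and 13 mm wide (y), widened at the mouth by a 4 mm 45-degree lead-in all round. Its walls run down to a hidden ledge; shims set how deep the whole lock sits, 24 to 44 mm below this point, different every time.
- lock_mean (a point): Fixed point 34 mm below slot_mouth: mean place of the seat's ceiling; the real lock sits up to 10 mm higher or lower. The seat is a groove along y, 15 mm wide, 3 mm deep, in the ledge's underside; it takes the foot within about 8 degrees of crosswise. The foot turns (either way) only with its top more than 3 mm below the ceiling, its underside more than 11 mm.
- lock_spring (a point): Fixed point 38 mm below slot_mouth: mean rest height of the spring pad (up to 10 mm higher or lower, with the lock). It pushes up on the foot with 4 N, plus 0.9 N per mm, plus 0.8 N per 10 mm/s of pressing speed; the foot is free to turn after 7 to 8 mm (11 N); hard stop after 9.5 mm (12.5 N). Turned a quarter and let up, the foot rises 3 to 6 mm into the seat, still pressed with 7.5 N.
- spool: Bystander: spool of pale thread 41 x 41 x 69 mm, standing; origin at the centre of its underside.
- dye_bottle: Bystander: small tan bottle with a black cap, 36 x 36 x 66 mm, standing; origin at the centre of its underside.
- tack_jar: Bystander: clear jar with a brass lid 54 x 54 x 74 mm, standing; origin at the centre of its underside.

How it is judged:
By the outcome, as a careful person would: the job done as asked, in the order asked, and still so for the second after the job is handed in, with the robot touching nothing.
It also fails if it takes over 51 s, if anything falls off the work surface, if the arm or the gripper's body presses on something with over 40 N, if the wrist force passes 120 N, or if a joint passes its speed limit or range.

## Working session

There is one attempt and no reset: what is moved stays moved. The work goes in short steps, Python scripts to look and compute and a tool call to move; the robot and the scene stay as the last step left them, time stands still between calls to the robot, and variables do not carry over. Pictures are saved under pics/ and viewed, and the job is handed in when it is done.

Besides the shell and the picture viewer there is one more tool, called after "Request:" as name(argument=value, ...), one argument or row to a line, values as JSON. drive_tool: Moves the arm, as the interface text tells. Its arguments: {"type":"object","properties":{"deltas":{"type":"array"}},"required":["deltas"]}

```bash
mkdir -p pics
python3 - <<'E'
from bench import manip, read_camera, camera_info, recognise, silhouettes
import cv2,numpy as np
s=manip.state();print({k:np.round(v,3).tolist() for k,v in s.items()})
for c in("scene","top"):
    im=read_camera(c);cv2.imwrite(f"pics/{c}0.png",im[:,:,::-1]);print(c,camera_info(c))
    np.save(f"{c}0.npy",im)
    for n in("bench_stop","stop_rack","bench_plate"):
        print(n,[(np.round(d["point"],4).tolist(),round(d["p"],2)) for d in recognise(c,n)][:2])
        m=silhouettes(c,n)
        if m: np.save(f"m_{c}_{n}.npy",m[0]["mask"]);ys,xs=np.where(m[0]["mask"]);print(xs.min(),xs.max(),ys.min(),ys.max(),m[0]["p"])
print(manip.state()["time"])
E
```

```text
{'time': 0.0, 'qpos': [-1.21, 0.354, 1.634, 0.0, 1.155, -0.002], 'joint_velocities': [-0.0, 0.001, 0.002, 0.0, -0.002, 0.0], 'tau': [0.003, -59.384, -33.422, 0.07, 0.023, -0.0], 'position': [0.222, -0.584, 0.228], 'ee_rot': [[0.935, 0.355, -0.0], [0.355, -0.935, 0.001], [0.0, -0.001, -1.0]], 'wrist_force': [-0.412, -0.384, 0.094], 'torque': [0.017, 0.045, 0.026], 'grip_width': 0.092}
scene {'vertical_fov': 51.74167367849507, 'cx': 324.75801884156704, 'cy': 201.2943256041932, 'eye': array([0.0759427 , 0.63994371, 0.80075309]), 'attitude': array([[-0.77105819, -0.43168446,  0.4681002 ],
       [-0.63666096,  0.53590987, -0.55449385],
       [-0.01149314, -0.72556815, -0.68805434]])}
bench_stop [([0.4823, 0.2945, 0.0992], 0.87), ([0.5421, -0.0323, 0.068], 0.46)]
273 294 261 295 0.76
stop_rack [([0.4758, 0.2989, 0.0232], 0.68)]
260 312 273 316 0.65
bench_plate [([0.5443, -0.0315, 0.0691], 0.89)]
320 384 166 221 0.91
top {'vertical_fov': 52.71217573644994, 'cx': 318.25979219076834, 'cy': 204.0607490465014, 'eye': array([0.44027381, 0.07986829, 1.00729825]), 'attitude': array([[ 0.01226908, -0.98780623,  0.15520416],
       [-0.9993339 , -0.01744825, -0.03205181],
       [ 0.03436902, -0.15470753, -0.98736232]])}
bench_stop [([0.4862, 0.2825, 0.1122], 0.54)]
204 222 234 255 0.78
stop_rack [([0.483, 0.2796, 0.028], 0.88)]
202 235 225 269 0.56
bench_plate [([0.5542, -0.0549, 0.0686], 0.78)]
337 388 181 258 0.66
0.7
```

View pics/scene0.png

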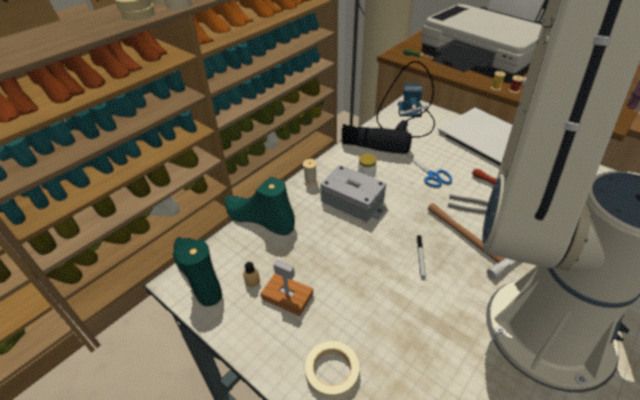

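View pics/top0.png

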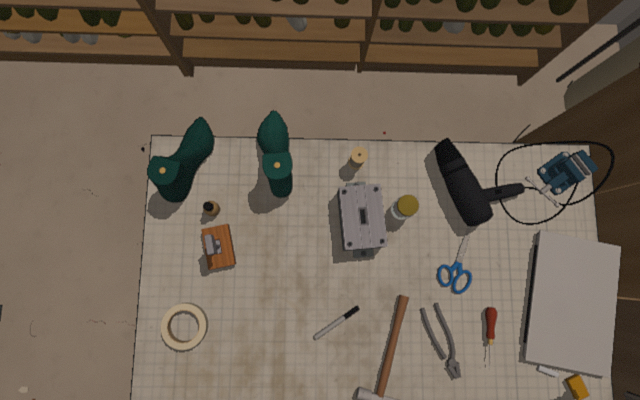

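Run:
```python
import numpy as np,cv2
t=np.load("top0.npy")[:,:,::-1];s=np.load("scene0.npy")[:,:,::-1]
a=cv2.resize(t[215:275,190:250],(400,400),interpolation=cv2.INTER_CUBIC)
b=cv2.resize(t[180:260,320:400],(400,400),interpolation=cv2.INTER_CUBIC)
cv2.imwrite("pics/tc.png",np.hstack([a,b]))
a=cv2.resize(s[255:325,250:320],(400,400),interpolation=cv2.INTER_CUBIC)
b=cv2.resize(s[155:235,310:390],(400,400),interpolation=cv2.INTER_CUBIC)
cv2.imwrite("pics/sc.png",np.hstack([a,b]))
```

```text
(no output)
```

View pics/tc.png

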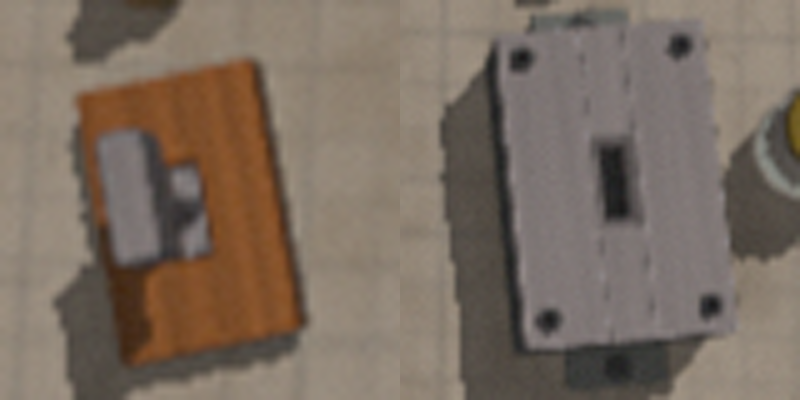

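View pics/sc.png

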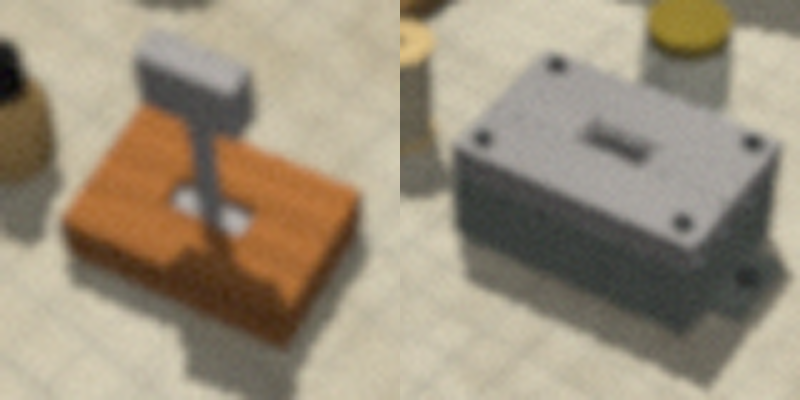

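```bash
cat > h.py <<'E'
import numpy as np
from bench import camera_info
def proj(c,P):
    i=camera_info(c);f=200/np.tan(np.radians(i["vertical_fov"]/2))
    q=(np.atleast_2d(P)-i["eye"])@i["attitude"]
    return np.c_[i["cx"]+f*q[:,0]/q[:,2],i["cy"]+f*q[:,1]/q[:,2]]
def box(p,lx,ly,z):
    x,y,a=p;c,s=np.cos(a),np.sin(a)
    L=np.array([[1,1],[1,-1],[-1,-1],[-1,1]])*[lx/2,ly/2]
    return np.c_[L@np.array([[c,s],[-s,c]])+[x,y],np.full(4,z)]
def ray(c,uv,z):
    i=camera_info(c);f=200/np.tan(np.radians(i["vertical_fov"]/2))
    d=i["attitude"]@np.array([(uv[0]-i["cx"])/f,(uv[1]-i["cy"])/f,1]);return i["eye"]+d*(z-i["eye"][2])/d[2]
E
python3 - <<'E'
from h import *
from scipy.optimize import least_squares
import cv2
def cr(pts,ox,oy,s): return (np.array(pts,float)+.5)/s-.5+[ox,oy]
D={"plate":(.15,.1,.068,cr([(97,40),(303,22),(333,330),(123,350)],320,180,5),cr([(58,147),(148,52),(377,147),(292,245)],310,155,5),(.55,-.045,0)),
"rack":(.1,.064,.024,cr([(78,95),(247,60),(297,327),(125,365)],190,215,400/60),cr([(65,218),(148,103),(357,192),(288,310)],250,255,400/70),(.48,.28,0)),
"head":(.044,.016,.116,cr([(97,137),(150,130),(167,255),(120,268)],190,215,400/60),cr([(137,55),(155,30),(252,72),(240,92)],250,255,400/70),(.48,.28,0))}
ims={c:np.load(c+"0.npy")[:,:,::-1].copy() for c in("top","scene")}
big={c:cv2.resize(ims[c],None,fx=6,fy=6,interpolation=cv2.INTER_CUBIC) for c in ims}
for n,(lx,ly,z,t,s,p0) in D.items():
  for use in ("ts","t","s"):
    best=None
    for a0 in (-.2,.2):
      def res(p):
        B=box(p,lx,ly,z);r=[]
        for c,m,k in(("top",t,"t"),("scene",s,"s")):
            if k in use:
                d=np.linalg.norm(proj(c,B)[:,None]-m[None],axis=2);j=d.argmin(1);r.append((proj(c,B)-m[j]).ravel())
        return np.concatenate(r)
      o=least_squares(res,[p0[0],p0[1],a0])
      if best is None or o.cost<best.cost:best=o
    print(n,use,np.round(best.x[:2],4),np.degrees(best.x[2]).round(1),"rms",np.sqrt(np.mean(best.fun**2)).round(2))
    if use=="ts":
      B=[box(best.x,lx,ly,z)]
      if n=="plate":B.append(box(best.x,.036,.013,z));B.append(box(best.x,.044,.021,z))
      if n=="rack":B.append(box(best.x,.035,.013,z))
      for c in big:
        for b in B: cv2.polylines(big[c],[np.round((proj(c,b)+.5)*6-.5).astype(int)],True,(0,255,0),1)
b=big["top"];q=np.hstack([b[220*6:270*6,197*6:242*6],b[180*6:255*6,330*6:392*6][:300,:]]) if 0 else None
def cut(c,x0,x1,y0,y1):return cv2.resize(big[c][y0*6:y1*6,x0*6:x1*6],(400,300*1),interpolation=cv2.INTER_AREA)
cv2.imwrite("pics/fit.png",np.vstack([np.hstack([cut("top",190,260,220,272),cut("top",320,410,181,249)]),np.hstack([cut("scene",250,320,260,312),cut("scene",310,394,160,223)])]))
E
```

```text
plate ts [ 0.5605 -0.0542] 5.5 rms 0.83
plate t [ 0.5606 -0.055 ] 5.3 rms 0.56
plate s [ 0.5597 -0.0523] 6.0 rms 0.92
rack ts [0.4873 0.2891] 13.3 rms 0.66
rack t [0.488  0.2891] 13.0 rms 0.35
rack s [0.4866 0.2893] 13.6 rms 0.81
head ts [0.4866 0.2886] 12.7 rms 0.94
head t [0.4876 0.287 ] 12.0 rms 0.34
head s [0.4848 0.2906] 13.7 rms 0.84
```

View pics/fit.png

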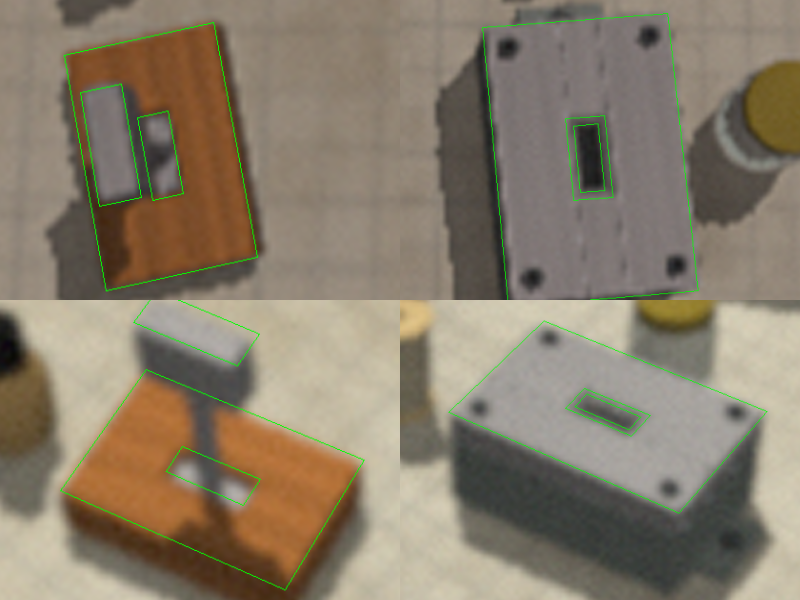

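Request:
drive_tool(
  deltas=[
    [[1,20,20,5,-2],[1,48,48,10,-4],[1,76,76,15,-6],[1,104,104,20,-8],[1,132,132,30,-8],[1,160,160,30,-8],[1,188,190,30,-8],[1,216,220,30,-8],[1,240,252,30,-8],[1,260,284,30,-8],[1,280,318,30,-8],[1,295,352,30,-8]],
  ],
)

```text
time: 1.7
position: [0.5181, -0.2306, 0.2587]
ee_rot: [[0.975, 0.221, 0.001], [0.221, -0.975, -0.0], [0.001, 0.0, -1.0]]
wrist_force: [0.2, 0.3, 0.4]
grip_width: 0.092
```

Request:
drive_tool(
  deltas=[
    [[1,8,38,0,0],[1,15,77,0,0],[1,20,117,0,0],[1,22,157,0,0],[1,22,197,0,0],[1,20,237,0,0],[1,15,277,0,0],[1,10,317,-10,0],[1,5,357,-20,0],[1,0,397,-30,0],[1,-10,430,-40,0],[1,-20,460,-50,0]],
  ],
)

```text
time: 2.7
position: [0.4963, 0.23, 0.2083]
ee_rot: [[0.975, 0.222, 0.001], [0.222, -0.975, 0.0], [0.001, -0.0, -1.0]]
wrist_force: [-0.0, 0.6, 0.3]
grip_width: 0.0923
```

Request:
drive_tool(
  deltas=[
    [[1,-4,30,-10,0],[1,-9,58,-20,0],[1,-9,58,-45,0],[1,-9,58,-70,0],[1,-9,58,-90,0],[1,-9,58,-105,0],[1,-9,58,-113,0],[1,-9,58,-113,0],[0.6,-9,58,-113,0],[0.4,-9,58,-113,0]],
  ],
)

```text
time: 3.53
position: [0.4885, 0.286, 0.0966]
ee_rot: [[0.975, 0.221, 0.001], [0.221, -0.975, 0.001], [0.001, -0.0, -1.0]]
wrist_force: [0.2, 0.4, -0.1]
grip_width: 0.0808
```

Run:
```python
from bench import *
import cv2,numpy as np
a=read_camera("top")[200:290,160:280,::-1];b=read_camera("scene")[230:320,220:340,::-1]
cv2.imwrite("pics/g1.png",np.hstack([cv2.resize(i,(400,300),interpolation=cv2.INTER_CUBIC) for i in(a,b)]))
print(manip.state()["position"],manip.state()["grip_width"])
```

```text
[0.48857307 0.28605191 0.09677943] 0.0721223092286599
```

View pics/g1.png

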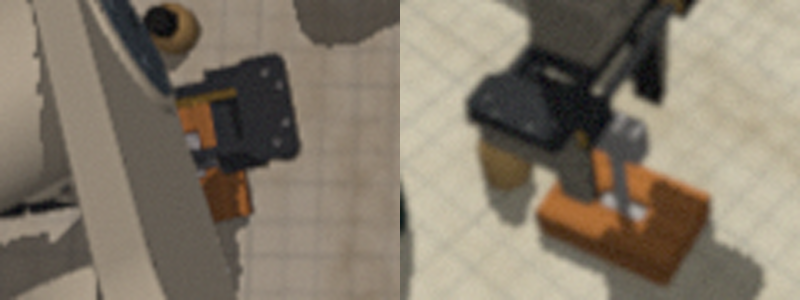

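Request:
drive_tool(
  deltas=[
    [[0.35,-1,2,-1,0],[0.3,-1,2,-1,0],[0.25,-1,2,-1,0],[0,-1,2,-1,0],[0,-1,2,-1,0],[0,-1,2,-1,0],[0,-1,2,-1,0],[0,-1,2,-1,0],[0,-1,2,-1,0],[0,-1,2,-1,0]],
  ],
)

```text
time: 4.47
position: [0.4868, 0.2878, 0.0945]
ee_rot: [[0.975, 0.221, -0.0], [0.221, -0.975, 0.0], [-0.0, -0.0, -1.0]]
wrist_force: [0.2, 2.0, -0.8]
grip_width: 0.0158
```

Request:
drive_tool(
  deltas=[
    [[0,0,0,5,0],[0,0,0,12,0],[0,0,0,22,0],[0,0,0,35,0],[0,0,0,50,0],[0,0,0,68,0],[0,0,0,86,0],[0,0,0,102,0],[0,0,0,115,0],[0,0,0,120,0],[0,0,0,120,0]],
  ],
)

```text
time: 5.38
position: [0.4876, 0.2879, 0.2166]
ee_rot: [[0.975, 0.221, 0.003], [0.221, -0.975, 0.001], [0.003, -0.001, -1.0]]
wrist_force: [-0.6, -0.8, -1.3]
grip_width: 0.0157
```

Run:
```python
from bench import *
import cv2,numpy as np
a=read_camera("top")[200:290,160:280,::-1];b=read_camera("scene")[200:320,220:380,::-1]
cv2.imwrite("pics/g2.png",np.hstack([cv2.resize(i,(400,300),interpolation=cv2.INTER_CUBIC) for i in(a,b)]))
s=manip.state();print(s["position"],s["grip_width"],s["wrist_force"],s["torque"],s["qpos"])
```

```text
[0.48661346 0.28743098 0.2144884 ] 0.01534891317198743 [ 0.24706199 -0.54859974 -1.0025698 ] [-0.02868175 -0.01661753  0.01014556] [ 5.30993106e-01  2.74997537e-01  1.77755251e+00 -2.06162915e-04
  1.08915513e+00  1.87872184e+00]
```

View pics/g2.png

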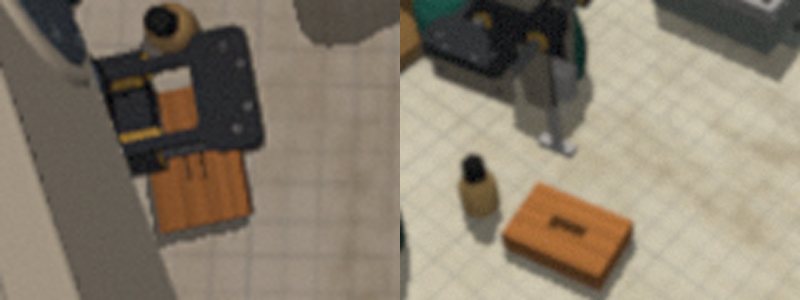

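Request:
drive_tool(
  deltas=[
    [[0,0,-12,0,0],[0,2,-40,0,-1],[0,4,-78,0,-2],[0,8,-118,0,-3],[0,14,-158,0,-4],[0,24,-198,0,-5],[0,36,-236,0,-6],[0,50,-272,0,-7],[0,61,-302,0,-7.3],[0,69,-325,0,-7.3],[0,73,-338,0,-7.3],[0,74,-342,0,-7.3]],
  ],
)

```text
time: 6.48
position: [0.5605, -0.0566, 0.2137]
ee_rot: [[0.996, 0.093, -0.001], [0.093, -0.996, -0.0], [-0.001, 0.0, -1.0]]
wrist_force: [-0.9, 0.0, -1.0]
grip_width: 0.0157
```

Request:
drive_tool(
  deltas=[
    [[0,0,0,-10,0],[0,0,0,-25,0],[0,0,0,-37,0],[0,0,0,-43,0],[0,0,0,-45,0],[0,0,0,-45,0]],
  ],
)

```text
time: 6.98
position: [0.5602, -0.0535, 0.1688]
ee_rot: [[0.995, 0.097, -0.002], [0.097, -0.995, 0.0], [-0.002, -0.0, -1.0]]
wrist_force: [0.2, 0.7, -1.4]
grip_width: 0.0159
```

Run:
```python
from bench import *
from h import *
import cv2,numpy as np
T=read_camera("top");S=read_camera("scene");np.save("top1.npy",T);np.save("scene1.npy",S)
s=manip.state();p=s["position"];R=s["ee_rot"];print(p,s["grip_width"],s["wrist_force"],np.degrees(np.arctan2(R[1,0],R[0,0])),R[:,2])
print(proj("scene",p),proj("top",p))
a=T[175:250,320:420,::-1];b=S[130:220,290:410,::-1]
cv2.imwrite("pics/g3.png",np.hstack([cv2.resize(i,(400,300),interpolation=cv2.INTER_CUBIC) for i in(a,b)]))
```

```text
[ 0.5610451  -0.05386692  0.16990398] 0.015632487625869655 [ 0.82568294 -0.50477275 -0.74650152] 5.52332169659976 [ 4.02812146e-04  2.40672964e-05 -9.99999919e-01]
[[354.30592176 152.59078519]] [[368.77469321 210.03909039]]
```

View pics/g3.png

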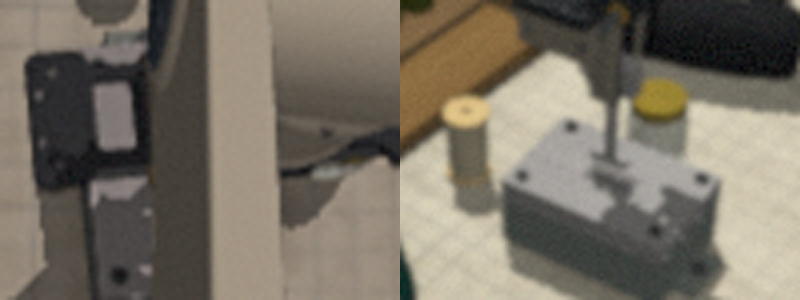

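Run:
```python
from h import *
import cv2
S=np.load("scene1.npy");S0=np.load("scene0.npy")
x0,x1,y0,y1=330,378,162,212;k=8
out=[]
for I in(S0,S):
    b=cv2.resize(I[y0:y1,x0:x1,::-1],None,fx=k,fy=k,interpolation=cv2.INTER_CUBIC)
    def dr(P,col):cv2.polylines(b,[np.round((proj("scene",P)-[x0,y0]+.5)*k-.5).astype(int)],True,col,1)
    if I is S0:
        dr(box((.5605,-.0545,np.radians(5.5)),.036,.013,.068),(0,255,0)); dr(box((.5605,-.0545,np.radians(5.5)),.044,.021,.068),(0,255,0))
    else:
        for z in(.087,.095): dr(box((.561,-.0539,np.radians(5.5)),.032,.010,z),(0,0,255))
    out.append(b)
cv2.imwrite("pics/ov.png",np.hstack(out))
```

```text
(no output)
```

View pics/ov.png

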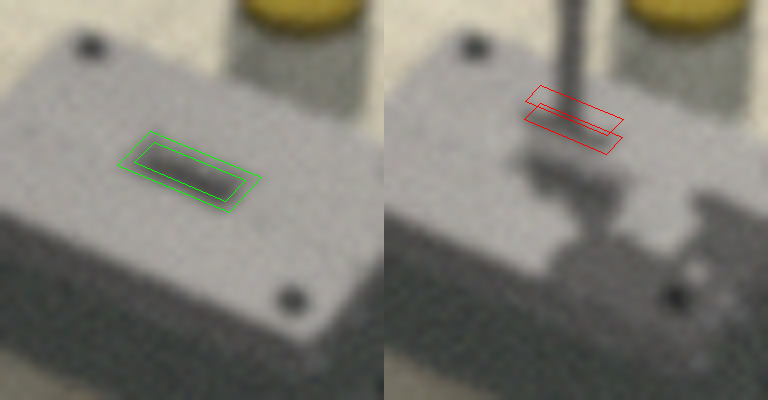

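Request:
drive_tool(
  deltas=[
    [[0,0,0,-6,0],[0,0,0,-13,0],[0,0,0,-17,0],[0,0,0,-20,0],[0,0,0,-22,0],[0,0,0,-24,0],[0,0,0,-26,0],[0,0,0,-26,0]],
  ],
)

```text
time: 7.75
position: [0.5607, -0.0543, 0.1433]
ee_rot: [[0.995, 0.096, -0.0], [0.096, -0.995, 0.0], [-0.0, -0.0, -1.0]]
wrist_force: [0.5, 0.7, -1.1]
grip_width: 0.0158
```

Request:
drive_tool(
  deltas=[
    [[0,0,0,-3,0],[0,0,0,-6,0],[0,0,0,-9,0],[0,0,0,-12,0],[0,0,0,-15,0],[0,0,0,-17,0],[0,0,0,-17,0]],
  ],
)

```text
time: 8.33
position: [0.5605, -0.0543, 0.126]
ee_rot: [[0.995, 0.096, -0.001], [0.096, -0.995, 0.0], [-0.001, -0.0, -1.0]]
wrist_force: [0.2, 0.9, -1.7]
grip_width: 0.0163
```

Request:
drive_tool(
  deltas=[
    [[0,0,0,-1,0],[0,0,0,-2,0],[0,0,0,-3,0],[0,0,0,-4,0],[0,0,0,-4,0]],
  ],
)

```text
time: 8.75
position: [0.5607, -0.0543, 0.1225]
ee_rot: [[0.995, 0.096, -0.0], [0.096, -0.995, 0.0], [-0.0, -0.0, -1.0]]
wrist_force: [-0.9, -0.8, -1.7]
grip_width: 0.0157
```

Request:
drive_tool(
  deltas=[
    [[0,0,0,-1,0],[0,0,0,-2,0],[0,0,0,-3,0],[0,0,0,-4,0],[0,0,0,-4,0]],
  ],
)

```text
time: 9.17
position: [0.5607, -0.0543, 0.1184]
ee_rot: [[0.995, 0.096, -0.0], [0.096, -0.995, 0.0], [-0.0, -0.0, -1.0]]
wrist_force: [-0.4, 0.3, -0.5]
grip_width: 0.0156
```

Request:
drive_tool(
  deltas=[
    [[0,0,0,-1,0],[0,0,0,-2,0],[0,0,0,-3,0],[0,0,0,-4,0],[0,0,0,-4,0]],
  ],
)

```text
time: 9.58
position: [0.5607, -0.0543, 0.1143]
ee_rot: [[0.995, 0.096, -0.0], [0.096, -0.995, 0.0], [-0.0, -0.0, -1.0]]
wrist_force: [-0.7, -0.4, -1.7]
grip_width: 0.0159
```

Request:
drive_tool(
  deltas=[
    [[0,0,0,-1,0],[0,0,0,-2,0],[0,0,0,-3,0],[0,0,0,-4,0],[0,0,0,-4,0]],
  ],
)

```text
time: 10.0
position: [0.5607, -0.0543, 0.1103]
ee_rot: [[0.995, 0.096, -0.0], [0.096, -0.995, 0.0], [-0.0, -0.0, -1.0]]
wrist_force: [-0.4, 0.4, -1.7]
grip_width: 0.0156
```

Request:
drive_tool(
  deltas=[
    [[0,0,0,-1,0],[0,0,0,-2,0],[0,0,0,-3,0],[0,0,0,-3,0]],
  ],
)

```text
time: 10.33
position: [0.5607, -0.0543, 0.1073]
ee_rot: [[0.995, 0.096, -0.0], [0.096, -0.995, 0.0], [-0.0, -0.0, -1.0]]
wrist_force: [0.7, 0.2, -0.8]
grip_width: 0.0162
```

Request:
drive_tool(
  deltas=[
    [[0,0,0,-1,0],[0,0,0,-2,0],[0,0,0,-3,0],[0,0,0,-3,0]],
  ],
)

```text
time: 10.67
position: [0.5607, -0.0543, 0.1043]
ee_rot: [[0.995, 0.096, -0.0], [0.096, -0.995, 0.0], [-0.0, -0.0, -1.0]]
wrist_force: [-0.2, -0.2, -0.3]
grip_width: 0.0159
```

Request:
drive_tool(
  deltas=[
    [[0,0,0,-1,0],[0,0,0,-2,0],[0,0,0,-2,0],[0,0,0,-2,0]],
  ],
)

```text
time: 11.0
position: [0.5609, -0.0544, 0.1028]
ee_rot: [[0.995, 0.096, 0.0], [0.096, -0.995, -0.0], [0.0, 0.0, -1.0]]
wrist_force: [-0.9, -1.1, 3.2]
grip_width: 0.0161
```

Request:
drive_tool(
  deltas=[
    [[0,0,0,-1,0],[0,0,0,-2,0],[0,0,0,-3,0],[0,0,0,-4,0],[0,0,0,-5,0],[0,0,0,-6,0],[0,0,0,-6,0],[0,0,0,-6,0],[0,0,0,-6,0]],
  ],
)

```text
time: 11.75
position: [0.5611, -0.0543, 0.0971]
ee_rot: [[0.995, 0.096, 0.001], [0.096, -0.995, -0.0], [0.001, 0.0, -1.0]]
wrist_force: [-2.2, 0.3, 7.7]
grip_width: 0.0158
```

Run:
```python
from bench import *
import numpy as np
f=[];z=[]
for i in range(4):
    read_camera("scene");s=manip.state();f.append(s["wrist_force"]);z.append(s["position"])
print(np.mean(f,0),np.mean(z,0),s["qpos"])
```

```text
[-1.53093396  0.60737185  7.58416756] [ 0.56104492 -0.05432465  0.09705856] [-9.91831828e-02  4.18986407e-01  1.87361595e+00  3.31189120e-05
  8.48506534e-01  1.37583053e+00]
```

Request:
drive_tool(
  deltas=[
    [[0,0,0,-1,0],[0,0,0,-2,0],[0,0,0,-2.6,0],[0,0,0,-2.6,0],[0,0,0,-2.6,0]],
  ],
)

```text
time: 12.37
position: [0.5611, -0.0544, 0.0946]
ee_rot: [[0.995, 0.096, 0.001], [0.096, -0.995, -0.0], [0.001, 0.0, -1.0]]
wrist_force: [-1.2, 0.1, 9.6]
grip_width: 0.0161
```

Run:
```python
from bench import *
import numpy as np
f=[];z=[]
for i in range(5):
    read_camera("scene");s=manip.state();f.append(s["wrist_force"]);z.append(s["position"])
print(np.mean(f,0),np.mean(z,0))
```

```text
[-2.48568306  0.484598    9.92561111] [ 0.56108939 -0.05434592  0.09465178]
```

Request:
drive_tool(
  deltas=[
    [[0,-0.7,0,-0.5,0],[0,-0.7,0,-0.5,0],[0,-0.7,0,-0.5,4],[0,-0.7,0,-0.5,8],[0,-0.7,0,-0.5,12],[0,-0.7,0,-0.5,16],[0,-0.7,0,-0.5,16],[0,-0.7,0,-0.5,16]],
  ],
)

```text
time: 13.28
position: [0.5613, -0.0544, 0.0945]
ee_rot: [[0.93, 0.367, 0.003], [0.367, -0.93, -0.0], [0.002, 0.001, -1.0]]
wrist_force: [-1.0, -0.6, 10.0]
grip_width: 0.0155
```

```bash
cat > f.py <<'E'
from bench import *
import numpy as np
f=[];z=[];t=[]
for i in range(4):
    read_camera("scene");s=manip.state();f.append(s["wrist_force"]);z.append(s["position"]);t.append(s["torque"])
R=s["ee_rot"];print(s["time"],np.mean(f,0).round(2),np.mean(t,0).round(3),np.mean(z,0).round(4),np.degrees(np.arctan2(R[1,0],R[0,0])).round(1),s["grip_width"])
E
python3 f.py
```

```text
13.4833 [-0.46  0.31  9.83] [0.049 0.162 0.069] [ 0.5614 -0.0544  0.0945] 21.5 0.01548026027338905
```

Request:
drive_tool(
  deltas=[
    [[0,0,0,0,5],[0,0,0,0,10],[0,0,0,0,15],[0,0,0,0,20],[0,0,0,0,25],[0,0,0,0,30],[0,0,0,0,30]],
  ],
)

```text
time: 14.07
position: [0.5615, -0.0544, 0.0945]
ee_rot: [[0.618, 0.786, 0.003], [0.786, -0.618, -0.0], [0.002, 0.002, -1.0]]
wrist_force: [-0.1, 0.4, 9.9]
grip_width: 0.0155
```

```bash
python3 f.py
```

```text
14.2667 [0.48 0.16 9.99] [-0.049  0.013  0.064] [ 0.5615 -0.0545  0.0946] 51.5 0.015650675636515596
```

Request:
drive_tool(
  deltas=[
    [[0,0,0,0,5],[0,0,0,0,11],[0,0,0,0,17],[0,0,0,0,23],[0,0,0,0,29],[0,0,0,0,35],[0,0,0,0,40],[0,0,0,0,44],[0,0,0,0,44],[0,0,0,0,44]],
  ],
)

```text
time: 15.1
position: [0.5615, -0.0544, 0.0946]
ee_rot: [[-0.096, 0.995, 0.003], [0.995, 0.096, -0.0], [-0.001, 0.003, -1.0]]
wrist_force: [-0.3, 0.2, 10.1]
grip_width: 0.0157
```

```bash
python3 f.py
python3 - <<'E'
from bench import *
import cv2,numpy as np
b=read_camera("scene")[130:220,290:410,::-1];cv2.imwrite("pics/g4.png",cv2.resize(b,(640,480),interpolation=cv2.INTER_CUBIC))
E
```

```text
15.3 [-0.5  -0.23 10.05] [-0.027 -0.092  0.04 ] [ 0.5615 -0.0544  0.0946] 95.5 0.015428419701926835
```

View pics/g4.png

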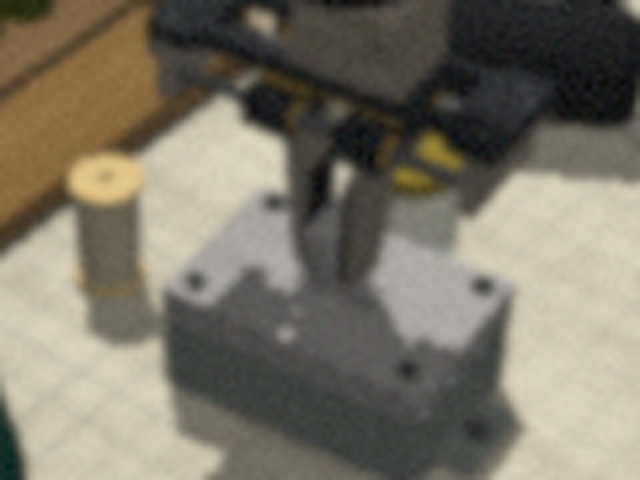

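Request:
drive_tool(
  deltas=[
    [[0,0,0,1,0],[0,0,0,2,0],[0,0,0,3,0],[0,0,0,3.5,0],[0,0,0,3.5,0]],
  ],
)

```text
time: 15.77
position: [0.5615, -0.0544, 0.0979]
ee_rot: [[-0.096, 0.995, 0.003], [0.995, 0.096, -0.0], [-0.001, 0.003, -1.0]]
wrist_force: [-0.2, 0.6, 7.4]
grip_width: 0.0157
```

```bash
python3 f.py
```

```text
15.9667 [1.07 0.2  7.24] [-0.009 -0.244  0.043] [ 0.5615 -0.0544  0.0978] 95.5 0.015745818078812698
```

Request:
drive_tool(
  deltas=[
    [[0,0,0,0.8,0],[0,0,0,1.5,0],[0,0,0,1.5,0]],
  ],
)

```text
time: 16.22
position: [0.5614, -0.0544, 0.099]
ee_rot: [[-0.096, 0.995, 0.003], [0.995, 0.096, -0.0], [-0.0, 0.003, -1.0]]
wrist_force: [1.9, 0.3, 4.6]
grip_width: 0.0157
```

```bash
python3 f.py
```

```text
16.4167 [ 3.02 -0.3   4.93] [-0.019 -0.847  0.033] [ 0.5613 -0.0544  0.099 ] 95.5 0.015805308621831403
```

Request:
drive_tool(
  deltas=[
    [[0,0.7,0,0,0],[0,1.2,0,0,0],[0,1.2,0,0.3,0],[0,1.2,0,0.5,0],[0,1.2,0,0.5,0]],
  ],
)

```text
time: 16.83
position: [0.5616, -0.0544, 0.099]
ee_rot: [[-0.096, 0.995, 0.001], [0.995, 0.096, -0.0], [-0.0, 0.001, -1.0]]
wrist_force: [2.4, -0.7, 3.7]
grip_width: 0.0155
```

```bash
python3 f.py
```

```text
17.0333 [ 2.55 -0.79  3.42] [-0.166 -0.728  0.013] [ 0.5616 -0.0544  0.099 ] 95.5 0.015858393577536878
```

Request:
drive_tool(
  deltas=[
    [[0,0.7,0,0.3,0],[0,0.7,0,0.3,0],[0.2,0.7,0,0.3,0],[0.3,0.7,0,0.3,0],[0.45,0.7,0,0.3,0],[0.45,0.7,0,0.3,0],[0.45,0.7,0,0.3,0]],
  ],
)

```text
time: 17.62
position: [0.5616, -0.0542, 0.0991]
ee_rot: [[-0.096, 0.995, -0.001], [0.995, 0.096, 0.0], [0.0, -0.001, -1.0]]
wrist_force: [0.3, 0.1, -0.3]
grip_width: 0.041
```

```bash
python3 f.py
python3 - <<'E'
from bench import *
import cv2,numpy as np
b=read_camera("scene")[130:220,290:410,::-1];cv2.imwrite("pics/g5.png",cv2.resize(b,(640,480),interpolation=cv2.INTER_CUBIC))
E
```

```text
17.8167 [0.04 0.18 0.01] [-0.022 -0.068  0.022] [ 0.5619 -0.0543  0.0992] 95.5 0.041398719442252735
```

View pics/g5.png

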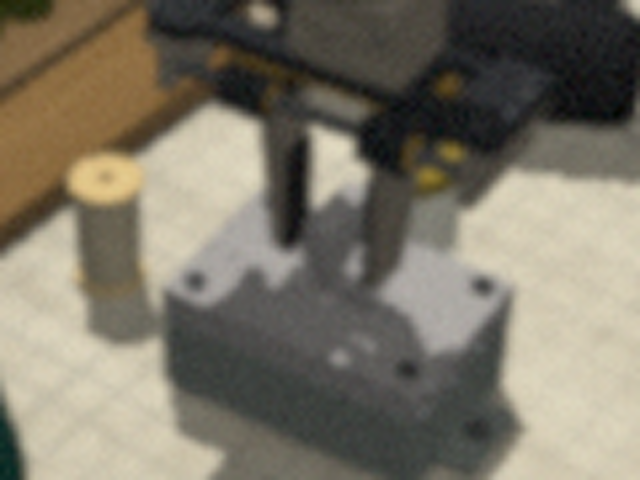

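Request:
drive_tool(
  deltas=[
    [[0.45,0,0,8,0],[0.45,0,0,22,0],[0.45,0,0,45,0],[0.45,0,0,75,0],[0.6,0,0,110,0],[0.6,-30,0,140,0],[0.6,-65,0,160,0],[0.6,-105,0,170,0],[0.6,-140,0,170,0],[0.6,-170,0,170,0],[0.6,-190,0,170,0],[0.6,-200,0,170,0]],
  ],
)

```text
time: 18.87
position: [0.3595, -0.0542, 0.2698]
ee_rot: [[-0.095, 0.995, 0.0], [0.995, 0.095, -0.0], [-0.0, 0.0, -1.0]]
wrist_force: [0.4, 0.0, 0.2]
grip_width: 0.0552
```

Run:
```python
from bench import *
import cv2,numpy as np
T=read_camera("top");S=read_camera("scene");np.save("top2.npy",T);np.save("scene2.npy",S)
a=T[165:255,320:440,::-1];b=S[130:220,290:410,::-1]
cv2.imwrite("pics/g6.png",np.hstack([cv2.resize(i,(400,300),interpolation=cv2.INTER_CUBIC) for i in(a,b)]))
cv2.imwrite("pics/g7.png",S[:,:,::-1])
for n in("bench_stop","spool","dye_bottle","tack_jar"):
  for c in("scene","top"):print(n,c,[(np.round(d["point"],3).tolist(),round(d["p"],2)) for d in recognise(c,n)][:1])
print(manip.state()["time"])
```

```text
bench_stop scene [([0.555, -0.049, 0.11], 0.44)]
bench_stop top [([0.555, -0.056, 0.122], 0.46)]
spool scene [([0.704, -0.035, 0.05], 0.55)]
spool top [([0.703, -0.043, 0.07], 0.84)]
dye_bottle scene [([0.566, 0.32, 0.034], 0.8)]
dye_bottle top [([0.576, 0.304, 0.033], 0.54)]
tack_jar scene [([0.578, -0.152, 0.072], 0.79)]
tack_jar top [([0.583, -0.155, 0.069], 0.58)]
19.3667
```

View pics/g6.png

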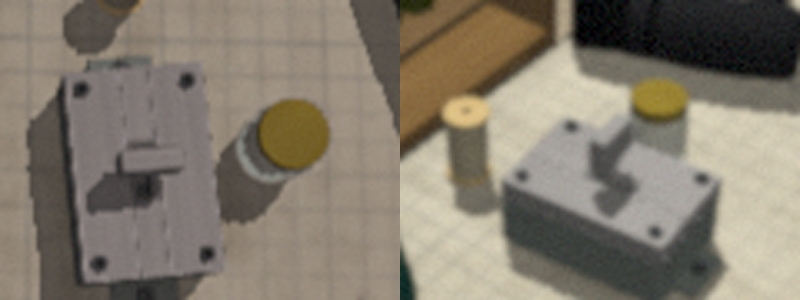

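View pics/g7.png

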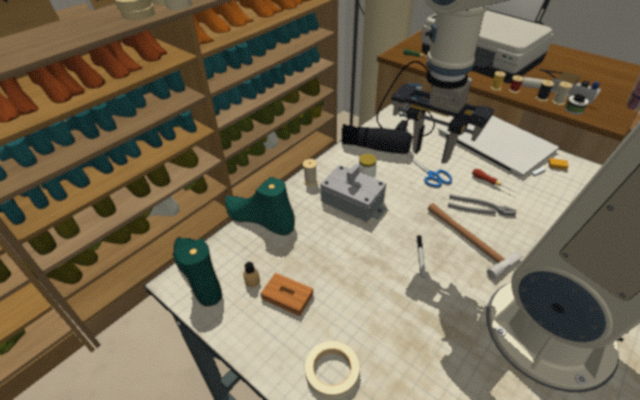

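Run:
```python
from h import *
import cv2
out=[]
for c,(x0,y0) in(("top",(345,190)),("scene",(335,155))):
    k=10;b=cv2.resize(np.load(c+"2.npy")[y0:y0+38,x0:x0+38,::-1],None,fx=k,fy=k,interpolation=cv2.INTER_CUBIC)
    for z in(.088,.120):cv2.polylines(b,[np.round((proj(c,box((.5612,-.0544,np.radians(95.5)),.044,.016,z))-[x0,y0]+.5)*k-.5).astype(int)],True,(0,255,0) if z>.1 else (0,0,255),1)
    out.append(b)
cv2.imwrite("pics/ov2.png",np.hstack(out))
```

```text
(no output)
```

View pics/ov2.png

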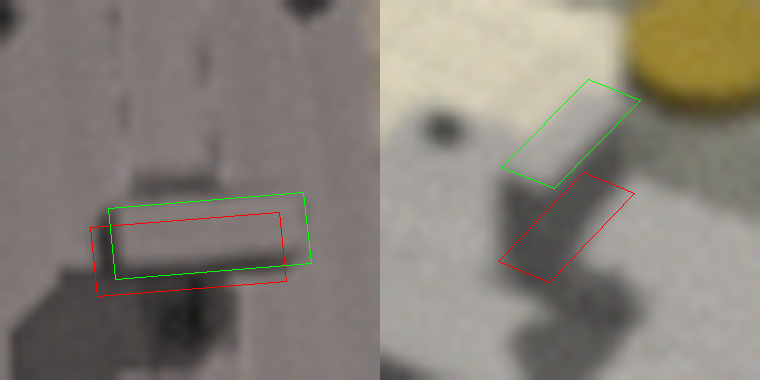

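```bash
python3 -c "
from bench import manip
manip.job_done();print(manip.state()['time'])"
```

```text
the job is handed in; nothing more can be done
the job is handed in; nothing more can be done
```

The bench stop is in the plate, turned a quarter turn, standing upright and held in its cross seat. I let go, moved the arm clear and handed the job in at about 19.4 s.

- **Insertion and press:** I took the stop out of the rack and lowered it through the slot. The foot met the spring pad about 48 mm below the slot mouth. I pressed about 8 mm, and the vertical force peaked at about 11 N against the 30 N limit.
- **Turn and seating:** I turned it +90° with almost no resistance. On letting it up, it rose about 4.4 mm and stopped. More upward pull did not raise it, which is how a foot against the seat's ceiling should behave.
- **During seating:** There was a side rub of about 3 N along x. It eased to about 2.5 N after small shifts and was gone once I released the stop.
- **Final pictures:** They show the head crosswise on the plate and the stop upright. The top camera puts its top edge about 2–4 mm further along +x than I expected. I take this to be a tilt of 1–2° from play in the seat, plus calibration error. The scene camera agreed with the expected position.
- **Bystanders:** The spool, dye bottle and tack jar are still standing, and in the pictures they look unmoved. I did not measure their positions beforehand to compare.

I did not do a separate pull or twist test after letting go, so the only evidence that it is locked is how it behaved as it rose and how it looks in the pictures.

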